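# Unclamp a finished crank lever and try its square bore on the inclined go gauge

### The arm

A 7-joint arm with a two-finger parallel gripper is mounted at the origin on a cart in front of the work surface, level with it; the furniture and walls round the work are solid. World frame = base frame: x ahead of the robot, y to its left, z up, the work surface at z = 0. Lengths are in m, angles in rad, forces in N, time in s.
With the tool pointing down it reaches from about 0.35 to 0.9 m from the base axis. Payload 8.1 kg.
Tool frame: the origin (TCP) lies on the centre line of the jaws, within the pads' length; the fingertips stand 19 mm ahead of it and the grasp point (between the pads) is the TCP (arm.tip_reach is the distance from the TCP to the fingertips, in m); z points along the fingers, y is the line along which they close (so a half turn about z gives the same grasp; the last joint's range is limited). The gripper opens to 92 mm and grips with 3 to 60 N. Pads are 19 mm wide; open, the fingers measure 130 mm over their backs; the gripper's body (75 mm by 190 mm) begins 47 mm behind the grasp point.
Start: joints at [-1.25, 0.434, 0.025, 1.573, -0.012, 1.134, -0.075], TCP at [0.257, 0.57, 0.246] pointing down, gripper open.
Joint ranges: [-2.62, 2.62], [-0.44, 2.09], [-1.27, 1.32], [0.08, 2.57], [-1.32, 4.46], [0.12, 2], [-2.74, 2.74]. Speed limits (rad/s): [2.22, 2.22, 3.01, 3.01, 3.14, 3.14, 3.14].

### API

Orientations are given as a rotation vector (axis times angle).
In Python, from cell import arm gives the robot as it stands.
- The arm moves only by the tool arm_command, never from a script. Its argument "targets" is a list that holds one entry, the list of rows, each a list of 6 numbers: the shift along the tool's x, y, z in m, then the turn, a rotation vector about the tool's x, y, z in rad. A call has 1 to 10 rows; each row shifts and turns the commanded pose from where the row before left it, along the tool's axes as they then stand; what a row does not reach is not made up. A row lasts 1/8 s, in which the tool goes at most 62.5 mm and 10.7 degrees, less where a joint would pass 70% of its speed; a pose out of reach is approached as far as the arm can. A call with a gripper value outside its range is refused whole. "jaw" is the finger opening in m, from 0 to 0.0918, set as the call begins (left out, the last holds). The fingers move at their own pace and stop on an object; "newtons" is the grip in N (left out, the last holds). Time passes only in rows, so rows that do not move let the fingers close. It gives the time, the measured TCP pose, the force, the opening and the grip force at its end, in the units of the state.
- arm.observe(): the state, without advancing time (a new reading comes with each control period).
- arm.get_image(name): name is "scene" or "top" or "wrist"; returns a dict with "pixels" (480x640x3 uint8, red, green, blue), "z_map" (480x640 float32, m along the optical axis (not along the pixel's ray), 0 where there is no reading), "fx", "fy", "cx", "cy" (pixels), "xyz" and "rotation" of the camera in the world; the wrist camera has in their place "T_tool_cam" (4x4, takes a point from camera to tool coordinates, whose origin is the TCP and whose axes are the flange's). Camera axes: x right, y down, z forward; pixel columns grow to the right and rows downward; lengths in m; the calibration is good to about 2 mm. A picture is of the moment at which its call begins: read the wrist's pose just before it.
- arm.sign_off(): hands the job in; it is judged then, once.
The state is a dict: "clock": time; "joints": joint angles; "dq": joint speeds; "joint_efforts": joint torques, N m; "position": TCP position; "ee_rot": TCP orientation; "force": force on the tool from outside, world axes, zero at the start; "ft_torque": the same for the moment, N m; "width": opening from 0.0 (shut) to 1.0 (fully open); "gripper_force": force on a finger pad.
Only numpy, scipy, OpenCV 4.12 (cv2) and the standard library are available. Lean on these libraries where they do the work, as an engineer would, in place of code of your own. Each camera call takes 0.05 s, during which the arm holds its last target. There are 200 camera calls.

### The job

The finished crank lever is still held in its fixture: flip the toggle clamp fully open, leave it open and lift the lever out. Then try the lever on the go gauge: slide its square bore down the inclined square plug, freely and without forcing it, until the hub sits flush on the collar with the arm lying between the two clocking pins, and leave it there. Do not disturb the ring gauge or the stepped shaft lying nearby.

Things in the scene. Friction and masses are not known exactly. Their poses are not given: they have to be found in the camera images.
- lever: Loose aluminium crank lever, 161 mm long, 0.24 kg. Origin: bore centre at the hub's underside, +z up the bore. Round hub, diameter 44, height 40 mm, with two full-height flats 36 mm apart facing +y and -y (grasp these from above). Through it along z a 21 mm square bore, sides parallel to x and y. The arm runs along +x at z 0 to 14 mm, 18 wide; a 10 mm web joins it to the hub up to x = 48.
- lever_end (a point): Centre of the lever arm's 28 mm round end: x = 125, y = 0, z = 7 mm in the lever's frame.
- fixture: Fixed holding fixture: dark steel plate 150 (x) x 180 (y) x 12 mm, origin centre of its underside. The lever lies on 8 mm pads, arm along +y. Dowels end 10 mm above the lever's underside: two 10 mm ones behind the hub's round back, two 8 mm ones beside the arm 50 mm from the bore axis (1.5 mm clearance). Nothing stands beside the flats. With the clamp fully open the lever lifts straight up.
- nest (a point): Where the lever's origin lies when it rests in the fixture: x = -35, y = -56, z = 20 mm in the fixture's frame.
- clamp_pivot (a point): Point on the toggle clamp's horizontal pivot axis, which runs along the fixture's y; it lies at x = 20.8, y = 29, z = 61 mm in the fixture's frame. Clamped, the bar (one piece with the handle) reaches 61 mm from here to the fixture's -x and its rubber foot presses on the lever's arm, 85 mm from the bore axis; it rises as the handle goes over. The clamp's base plate is 50 mm wide along y.
- handle_grip (a point): Middle of the toggle clamp's red grip, a rod 17.6 mm thick and 54 mm long, reaching from 47 to 101 mm from the pivot. Clamped, the handle stands up, leaning 32 degrees (0.555 rad) from vertical towards the fixture's +x: this point is then 39 mm in +x from the pivot and 63 mm above it.
- clamp_handle (a joint): Toggle clamp handle, rad: 0 clamped, 1.35 fully open (grip 19 degrees below level at the fixture's +x side). It grows as the handle is pushed over towards the fixture's +x, away from the lever, then down. An over-centre spring holds it shut with about 0.45 N m (6 N at mid grip); dead centre is at 0.55 rad and beyond about 0.8 rad it flips open by itself.
- gauge: Fixed go gauge stand: dark steel base 125 (x) x 90 (y) x 12 mm with a wedge block that carries the inclined head. Origin on the underside, straight below the seat centre.
- gauge_head: The gauge's inclined steel head, fixed to the stand. Origin: seat centre = middle of the top face of a 41 mm round collar, 8 mm above the head plate and 88 mm above the bench. +z is the square plug's axis, leaning 25 degrees from vertical towards the gauge's -x (roughly to the robot); +x points up the slope, +y is level. A lever that is home has its z along this z and its +x along this +y.
- plug_tip (a point): Tip centre of the gauge's square plug, at z = 46 mm in the head's frame. The plug is 19.4 mm wide from the collar (z = 0) to z = 36, sides parallel to the head's x and y, then tapers to 12.4 mm at the tip. Same attitude as the head.
- clock_mark (a point): Where lever_end lies when the lever is home: x = 0, y = 125, z = 7 mm in the head's frame. The two 8 mm clocking pins, round-nosed, stand at y = 80, x = +18 and -18 mm (28 mm clear between them) and end at z = 18 mm.
- ring_gauge: Bystander: loose steel ring gauge, 58 mm diameter, 18 mm high, lying on the bench; origin at the centre of its underside.
- step_shaft: Bystander: loose stepped steel shaft, 101 mm long, 22 mm thick, lying on the bench; origin under its middle, its length along y.

How it is judged:
On the way, in this order (a step that is already met when the one before it is completed fails the run):
1. the toggle clamp is flipped open (handle beyond 1.1 rad) while the lever still lies in the fixture (value of joint clamp_handle above 1.1 rad and distance between lever and nest below 0.015 m), for 0.2 s.
2. the lever is lifted out of the fixture (distance between lever and nest above 0.05 m), for 0.1 s.
At the end, for the whole second after the job is handed in: The lever is fully home on the gauge's square plug: its origin within 5 mm of the seat centre, its bore within 0.06 rad of the plug's axis, the end of its arm within 15 mm of the mark between and beyond the clocking pins, at rest; the toggle clamp is still open (beyond 1.1 rad) (distance between lever and gauge_head below 0.005 m and angle between the z axis of lever and the z axis of gauge_head, either way round below 0.06 rad and distance between lever_end and clock_mark below 0.015 m and linear speed of lever below 0.02 m/s and value of joint clamp_handle above 1.1 rad); the robot touches nothing.
It fails at once if the ring gauge or the stepped shaft is moved by more than 25 mm (distance of any of ring_gauge, step_shaft from where it was at the start of the episode above 0.025 m).
It fails at once if the lever is forced onto the gauge with more than 60 N (contact force between lever and gauge above 60 N).
It also fails if it takes over 54 s, if anything falls off the work surface, if the arm or the gripper's body presses on something with over 40 N, if the wrist force passes 120 N, or if a joint passes its speed limit or range.

## Working session

There is one attempt and no reset: what is moved stays moved. The work goes in short steps, Python scripts to look and compute and a tool call to move; the robot and the scene stay as the last step left them, time stands still between calls to the robot, and variables do not carry over. Pictures are saved under pics/ and viewed, at most 10 in all, crops included, and the job is handed in when it is done.

Besides the shell and the picture viewer there is one more tool, called after "Request:" by a JSON object that holds its "api" and its "payload", one argument or row to a line. arm_command: Moves the arm, as the interface text tells. Its arguments: {"type":"object","properties":{"targets":{"type":"array","items":{"type":"array","items":{"type":"array","items":{"type":"number"}}}},"jaw":{"type":"number"},"newtons":{"type":"number"}},"required":["targets"]}

```bash
ls; mkdir -p pics
python3 - <<'E'
from cell import arm
import cv2,numpy as np
s=arm.observe();print(s)
for n in("scene","top"):
    i=arm.get_image(n);np.savez(n+".npz",**{k:v for k,v in i.items()})
    cv2.imwrite(f"pics/{n}0.png",i["pixels"][:,:,::-1])
    print(n,i["fx"],i["fy"],i["cx"],i["cy"],i["xyz"],i["rotation"])
E
```

```text
pics
{'clock': 0.0, 'joints': array([-1.24962166,  0.43520731,  0.02496209,  1.57408383, -0.01157189,
        1.13398139, -0.0751132 ]), 'dq': array([-1.48248450e-04,  9.02940348e-05,  9.92624157e-04,  5.46157652e-04,
       -1.45457257e-04, -7.04953418e-04, -1.01588534e-03]), 'joint_efforts': array([ 4.96599550e-04, -6.67841864e+01,  9.85042490e-01, -3.14464688e+01,
       -6.06457167e-02,  4.31658898e-02,  1.50817968e-04]), 'position': array([0.25686097, 0.56926354, 0.24495969]), 'ee_rot': array([-6.60752912e-01, -3.07115144e+00,  2.39794617e-03]), 'force': array([ 0.06717088, -1.05305125,  0.20275974]), 'ft_torque': array([-0.00261059, -0.00262899, -0.00195168]), 'gripper_force': 0.0, 'width': 1.0003466798353704}
scene 583.7477993305782 583.7477993305782 313.51596200342664 241.13292274805502 [1.16883581 0.28082769 0.87742775] [-1.29419762 -2.26044999  0.95559234]
top 460.6235628277083 460.6235628277083 312.0400649989775 237.53408448710667 [ 0.36581428 -0.09555611  0.92021008] [-2.1493735   2.1124847  -0.24224547]
```

View pics/scene0.png

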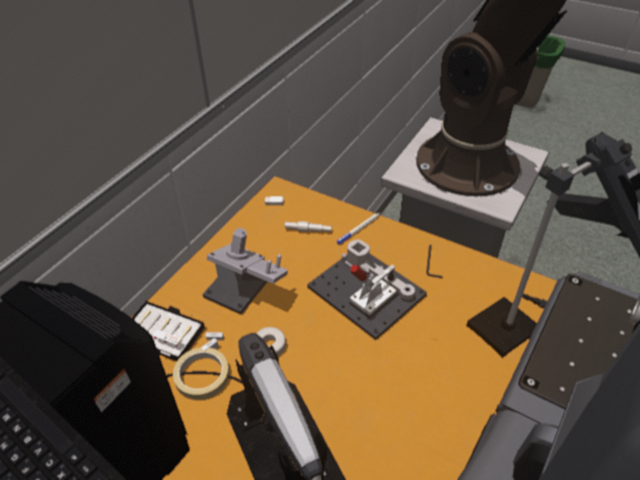

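View pics/top0.png

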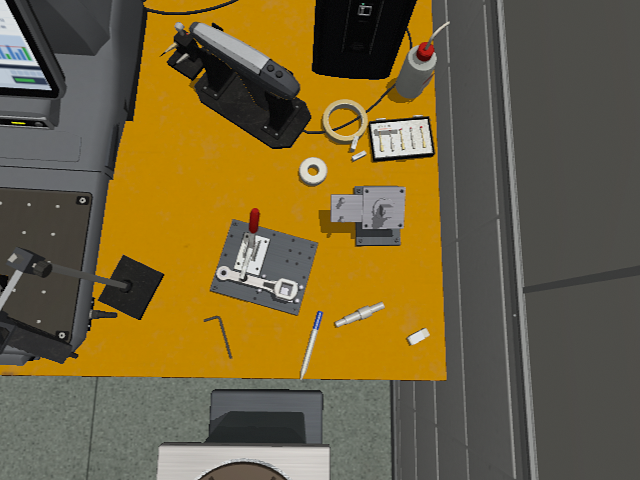

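The top view shows the fixture at about (263,268) with the hub at (286,288), the lever end at (224,272) and the red grip at (254,220). The gauge is at (380,215) with its pins to the left at (341,207), the ring gauge at (313,171) and the stepped shaft at (360,314). Next I'll turn these into positions.

```bash
cat > h.py <<'E'
import numpy as np,cv2
from scipy.spatial.transform import Rotation as R
def cloud(i,T=None):
    z=i["z_map"];v,u=np.mgrid[:480,:640]
    c=np.stack([(u-i["cx"])/i["fx"]*z,(v-i["cy"])/i["fy"]*z,z],-1)
    if T is None: P=c@R.from_rotvec(i["rotation"]).as_matrix().T+i["xyz"]
    else: P=c@T[:3,:3].T+T[:3,3]
    P[z==0]=np.nan
    return P
def wristT(s,i):
    T=np.eye(4);T[:3,:3]=R.from_rotvec(s["ee_rot"]).as_matrix();T[:3,3]=s["position"]
    return T@np.asarray(i["T_tool_cam"])
def rect(mask,P):
    q=P[mask][:,:2].astype(np.float32);return cv2.minAreaRect(q)
E
python3 - <<'E'
from h import *
for n in("top","scene"):
    i=dict(np.load(n+".npz"));P=cloud(i);g=i["pixels"].astype(int)
    print(n)
    if n=="top":
        for nm,u,v in [("bench",200,340),("plate",300,250),("hub",286,281),("end",224,272),("grip",254,220),("basep",360,240),("head",398,195),("ring",303,171),("shaft",360,314)]: print(nm,P[v,u].round(4),g[v,u])
    hsv=cv2.cvtColor(i["pixels"],cv2.COLOR_RGB2HSV)
    X=P[...,0];Y=P[...,1];Z=P[...,2]
    m=(Z>.007)&(Z<.018)&(hsv[...,1]<90)&(g.sum(-1)<330)
    k,l,st,ce=cv2.connectedComponentsWithStats(m.astype(np.uint8))
    for j in range(1,k):
        if st[j,4]>250: print("plate12",st[j],rect(l==j,P),P[l==j].mean(0).round(3))
    red=(g[...,0]>120)&(g[...,1]<60)&(g[...,2]<60)
    k,l,st,ce=cv2.connectedComponentsWithStats(red.astype(np.uint8))
    for j in range(1,k):
        if st[j,4]>20: print("red",st[j],np.nanmean(P[l==j],0).round(3),rect(l==j,P))
E
```

```text
top
bench [ 0.3429  0.0928 -0.001 ] [192 135   0]
plate [ 0.5213 -0.0976  0.0126] [ 94  98 103]
hub [ 0.454  -0.0725  0.0599] [225 226 222]
end [0.4717 0.0474 0.0359] [45 43 44]
grip [ 0.5512 -0.0163  0.1377] [117  12   9]
basep [ 0.5433 -0.2174  0.0167] [81 83 85]
head [ 0.616  -0.2794  0.0926] [152 151 157]
ring [ 0.6862 -0.1005  0.0151] [218 214 201]
shaft [ 0.3968 -0.2166  0.0163] [184 187 189]
plate12 [174  57  30  22 350] ((0.9215753078460693, 0.14816749095916748), (0.049731526523828506, 0.047377847135066986), 57.53113555908203) [0.916 0.147 0.014]
plate12 [ 194   72  117   76 3241] ((0.8411433696746826, 0.00970102846622467), (0.24848702549934387, 0.12423717975616455), 56.94548797607422) [0.817 0.011 0.012]
plate12 [455 139  19 341 658] ((0.43359479308128357, -0.4225379228591919), (0.0048397560603916645, 0.6686949729919434), 89.91986083984375) [ 0.406 -0.422  0.012]
plate12 [217 219  33  52 783] ((0.5276833176612854, 0.033917639404535294), (0.04043745622038841, 0.10412904620170593), 74.96247863769531) [0.532 0.036 0.012]
plate12 [356 222  45  24 717] ((0.5590961575508118, -0.25
[... 1674 characters left out ...]
4, 0.10083633661270142), 79.533935546875) [0.445 0.258 0.015]
plate12 [287 381  36  60 349] ((0.7704614400863647, 0.002498149871826172), (0.11959737539291382, 0.014176974073052406), 56.85867691040039) [0.774 0.01  0.011]
plate12 [ 228  391   61   89 2442] ((0.8440978527069092, -0.035439878702163696), (0.1672324389219284, 0.05994409695267677), 57.11334991455078) [ 0.855 -0.03   0.011]
plate12 [324 448  21  32 342] ((0.8249384760856628, 0.09296949952840805), (0.0508277602493763, 0.02981715463101864), 30.261924743652344) [0.833 0.093 0.012]
red [351 265   7   7  36] [ 0.564 -0.016  0.146] ((0.562533974647522, -0.014677383005619049), (0.010257143527269363, 0.01443112175911665), 71.2152099609375)
```

Run:
```python
from h import *
for n in("top","scene"):
    i=dict(np.load(n+".npz"));P=cloud(i);X,Y,Z=P[...,0],P[...,1],P[...,2]
    m=(X>.15)&(X<.7)&(Y>.12)&(Y<.5)&(Z>.03)
    Q=P[m]
    for z0 in np.arange(.03,.9,.06):
        q=Q[(Q[:,2]>=z0)&(Q[:,2]<z0+.06)]
        if len(q)>5: print(n,round(z0,2),len(q),q[:,:2].min(0).round(3),q[:,:2].max(0).round(3))
i=dict(np.load("top.npz"));P=cloud(i);X,Y,Z=P[...,0],P[...,1],P[...,2]
m=(X>.5)&(X<.7)&(Y<-.13)&(Y>-.34)&(Z>.04)
q=P[m];print(len(q))
# slope plane: normal (-sin25,0,cos25)
n=np.array([-np.sin(np.radians(25)),0,np.cos(np.radians(25))])
h=q@n;print(np.histogram(h,bins=np.arange(h.min(),h.max()+.004,.004)))
b=np.median(h)
t=q[np.abs(h-b)<.006];A=np.c_[t[:,:2],np.ones(len(t))];c=np.linalg.lstsq(A,t[:,2],rcond=None)[0];print("plane",c,np.degrees(np.arctan(np.hypot(*c[:2]))),np.degrees(np.arctan2(c[1],c[0])))
tip=q[h>h.max()-.005];print("top pts",len(tip),tip.mean(0),tip.min(0),tip.max(0))
print(t.min(0),t.max(0))
```

```text
top 0.03 13603 [0.297 0.232] [0.7   0.466]
top 0.09 4758 [0.324 0.231] [0.7   0.467]
top 0.15 120 [0.438 0.231] [0.449 0.24 ]
top 0.21 1711 [0.314 0.223] [0.449 0.311]
top 0.27 105 [0.344 0.231] [0.449 0.292]
top 0.33 1573 [0.332 0.207] [0.459 0.268]
scene 0.03 11674 [0.305 0.234] [0.7   0.422]
scene 0.09 1855 [0.326 0.234] [0.7   0.422]
scene 0.15 220 [0.409 0.234] [0.45  0.414]
scene 0.21 1585 [0.314 0.225] [0.449 0.38 ]
scene 0.27 1846 [0.34  0.234] [0.45  0.367]
scene 0.33 3020 [0.325 0.21 ] [0.46  0.341]
2646
(array([  16,  159, 1755,  317,  161,   24,   19,    4,   29,   19,    8,
         13,    1,   17,   30,   42,   31,    1]), array([-0.18795121, -0.18395121, -0.17995121, -0.17595121, -0.17195121,
       -0.16795121, -0.16395121, -0.15995121, -0.15595121, -0.15195121,
       -0.14795121, -0.14395121, -0.13995121, -0.13595121, -0.13195121,
       -0.12795121, -0.12395121, -0.11995121, -0.11595121]))
plane [ 0.45991684  0.00628606 -0.19067626] 24.700529095079187 0.7830593220463626
top pts 47 [ 0.57109591 -0.25418476  0.13014698] [ 0.5658396  -0.26115256  0.12676898] [ 0.576195   -0.24713997  0.13361593]
[ 0.55737441 -0.29472043  0.06074148] [ 0.63100613 -0.15362179  0.10034291]
```

```bash
cat >> h.py <<'E'
def plan(s,pts,Rt=None):
    """rows through world points; pts list of (xyz,nrows); orientation slerps to Rt over all rows"""
    p=np.array(s["position"]);A=R.from_rotvec(s["ee_rot"]);Rt=Rt or A
    N=sum(n for _,n in pts);d=(Rt*A.inv()).as_rotvec()/N;k=0;out=[]
    for q,n in pts:
        q=np.array(q);st=(q-p)/n
        for _ in range(n):
            dl=A.inv().apply(st);B=R.from_rotvec(d)*A;r=(A.inv()*B).as_rotvec();A=B
            out.append([round(float(x),4) for x in (*dl,*r)])
        p=q
    for i in range(0,len(out),10): print(out[i:i+10])
def Rtool(yang,tilt=0):
    "tool y at azimuth yang deg, z down, then tilted about world y by tilt"
    a=np.radians(yang);y=np.array([np.cos(a),np.sin(a),0]);z=np.array([0,0,-1.]);x=np.cross(y,z)
    return R.from_matrix(np.c_[x,y,z])
E
python3 - <<'E'
from h import *
from cell import arm
s=arm.observe();s["position"]=s["position"]+[0,0,.25]
plan(s,[((.514,-.003,.49),13)],Rtool(-14.9))
E
```

```text
[[-0.0361, -0.032, 0.0004, -0.0001, 0.0001, 0.1082], [-0.0394, -0.0279, 0.0004, -0.0001, 0.0001, 0.1082], [-0.0422, -0.0235, 0.0004, -0.0001, 0.0001, 0.1082], [-0.0445, -0.0188, 0.0004, -0.0001, 0.0001, 0.1082], [-0.0462, -0.0139, 0.0004, -0.0001, 0.0001, 0.1082], [-0.0475, -0.0088, 0.0004, -0.0001, 0.0001, 0.1082], [-0.0481, -0.0036, 0.0004, -0.0001, 0.0001, 0.1082], [-0.0482, 0.0016, 0.0004, -0.0001, 0.0001, 0.1082], [-0.0478, 0.0068, 0.0004, -0.0001, 0.0001, 0.1082], [-0.0468, 0.0119, 0.0004, -0.0001, 0.0001, 0.1082]]
[[-0.0452, 0.0169, 0.0004, -0.0001, 0.0001, 0.1082], [-0.0431, 0.0217, 0.0004, -0.0001, 0.0001, 0.1082], [-0.0405, 0.0262, 0.0004, -0.0001, 0.0001, 0.1082]]
```

Request:
{"api": "arm_command", "payload": {
  "targets": [
    [[0, 0, -0.05, 0, 0, 0], [0, 0, -0.05, 0, 0, 0], [0, 0, -0.05, 0, 0, 0], [0, 0, -0.05, 0, 0, 0], [0, 0, -0.05, 0, 0, 0]]
  ],
  "jaw": 0.0
}}

```text
clock: 0.72
position: [0.2569, 0.5693, 0.4971]
ee_rot: [-0.661, -3.071, 0.001]
force: [0.0, 0.9, -0.1]
width: 0.505
gripper_force: 0.0
```

Request:
{"api": "arm_command", "payload": {
  "targets": [
    [[-0.0361, -0.032, 0, 0, 0, 0.108], [-0.0394, -0.028, 0, 0, 0, 0.108], [-0.0422, -0.0235, 0, 0, 0, 0.108], [-0.0445, -0.0188, 0, 0, 0, 0.108], [-0.0462, -0.0139, 0, 0, 0, 0.108], [-0.0475, -0.0088, 0, 0, 0, 0.108], [-0.0481, -0.0036, 0, 0, 0, 0.108], [-0.0482, 0.0016, 0, 0, 0, 0.108], [-0.0478, 0.0068, 0, 0, 0, 0.108], [-0.0468, 0.0119, 0, 0, 0, 0.108]]
  ]
}}

```text
clock: 1.98
position: [0.4555, 0.1279, 0.4955]
ee_rot: [-2.15, -2.291, 0.0]
force: [0.1, 0.5, -0.2]
width: 0.002
gripper_force: 0.0
```

Request:
{"api": "arm_command", "payload": {
  "targets": [
    [[-0.045, 0.017, 0, 0, 0, 0.108], [-0.043, 0.0217, 0, 0, 0, 0.108], [-0.04, 0.026, 0, 0, 0, 0.108], [0, 0, 0, 0, 0, 0]]
  ]
}}

```text
clock: 2.48
position: [0.5153, -0.0056, 0.4954]
ee_rot: [2.495, 1.907, -0.002]
force: [-0.4, 0.2, -0.1]
width: 0.004
gripper_force: 0.0
```

Run:
```python
from h import *
from cell import arm
s=arm.observe();i=arm.get_image("wrist");print(s["position"],s["ee_rot"],s["joints"],i["T_tool_cam"])
cv2.imwrite("pics/w1.png",i["pixels"][:,:,::-1])
P=cloud(i,wristT(s,i));hsv=cv2.cvtColor(i["pixels"],cv2.COLOR_RGB2HSV);g=i["pixels"].astype(int)
red=(g[...,0]>100)&(g[...,1]<60)&(g[...,2]<60)&(P[...,2]>.06)
q=P[red];print("red",len(q),q.mean(0),q.min(0),q.max(0))
m=(P[...,2]>.007)&(P[...,2]<.018)&(hsv[...,1]<90)
k,l,st,ce=cv2.connectedComponentsWithStats(m.astype(np.uint8))
for j in range(1,k):
    if st[j,4]>1500: print(st[j],rect(l==j,P))
```

```text
[ 0.51533026 -0.0056092   0.4954261 ] [ 2.49476583e+00  1.90740021e+00 -2.12047173e-03] [-0.60262299  0.14855694  0.6237423   1.39862055 -0.08488793  1.62221453
 -0.25375478] [[-4.87911725e-04 -9.54374816e-01 -2.98610906e-01  8.10572811e-02]
 [ 9.99999864e-01 -5.20886891e-04  3.08417162e-05  4.46211138e-04]
 [-1.84977064e-04 -2.98610851e-01  9.54374940e-01 -1.38932341e-01]
 [ 0.00000000e+00  0.00000000e+00  0.00000000e+00  1.00000000e+00]]
red 248 [ 0.55807466 -0.01449299  0.13505915] [ 0.53567061 -0.3307244   0.11021162] [0.91860299 0.13138332 0.15131766]
[ 201    9   67   71 3290] ((0.441688597202301, 0.2312811017036438), (0.08714057505130768, 0.09892167896032333), 66.13302612304688)
[ 446   29  116  164 6980] ((0.8393391966819763, 0.01316244900226593), (0.2473766803741455, 0.12222518026828766), 57.305137634277344)
[ 262  141   87  101 2834] ((0.4875689148902893, -0.025248095393180847), (0.17920014262199402, 0.14877274632453918), 75.4392318725586)
[   0  182  121  126 4067] ((0.03173578530550003, -0.00022852420806884766), (0.24659663438796997, 0.18631750345230103), 88.93242645263672)
[ 291  192   57   50 2492] ((0.49927186965942383, -0.07274078577756882), (0.09189875423908234, 0.100730299949646), 76.2007827758789)
[ 452  258   60   72 2420] ((0.764811098575592, -0.30420562624931335), (0.08656743913888931, 0.13157592713832855), 6.765170097351074)
```

Request:
{"api": "arm_command", "payload": {
  "targets": [
    [[0.0026, -0.002, 0.05, 0, 0, 0], [0, 0, 0.055, 0, 0, 0], [0, 0, 0.055, 0, 0, 0], [0, 0, 0.055, 0, 0, 0], [0, 0, 0.055, 0, 0, 0], [0, 0, 0.047, 0, 0, 0], [0, 0, 0.03, 0, 0, 0], [0, 0, 0, 0, 0, 0]]
  ]
}}

```text
clock: 3.52
position: [0.5118, 0.0028, 0.1469]
ee_rot: [-2.484, -1.919, 0.006]
force: [-0.6, 0.3, 0.8]
width: 0.005
gripper_force: 0.0
```

Run:
```python
from h import *
from cell import arm
s=arm.observe();print(s["position"],s["ee_rot"],s["force"])
i=arm.get_image("scene");cv2.imwrite("pics/s2.png",cv2.resize(i["pixels"][180:360,200:480,::-1],(800,514)))
```

```text
[0.51182132 0.00278871 0.14693536] [-2.48358541 -1.91936187  0.00618248] [-0.62611315  0.31453623  0.78214136]
```

View pics/s2.png

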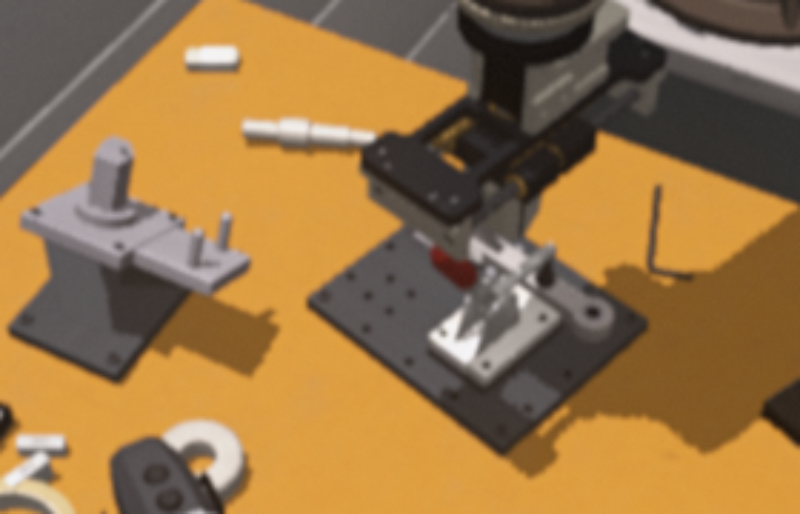

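Request:
{"api": "arm_command", "payload": {
  "targets": [
    [[-0.004, 0.01, 0, 0, 0, 0], [0, 0.01, 0, 0, 0, 0], [0, 0.011, 0.008, 0, 0, 0], [0, 0.011, 0.009, 0, 0, 0], [0, 0.008, 0.013, 0, 0, 0], [0, 0.008, 0.015, 0, 0, 0], [0, 0.005, 0.012, 0, 0, 0], [0, 0, 0, 0, 0, 0], [0, 0, 0, 0, 0, 0]]
  ]
}}

```text
clock: 4.7
position: [0.5733, -0.0184, 0.0917]
ee_rot: [-2.488, -1.918, 0.001]
force: [-0.9, 0.8, 0.3]
width: 0.006
gripper_force: 0.0
```

Run:
```python
from h import *
from cell import arm
s=arm.observe();print(s["position"],s["ee_rot"],s["force"])
i=arm.get_image("scene");P=cloud(i);g=i["pixels"].astype(int)
cv2.imwrite("pics/s3.png",cv2.resize(i["pixels"][200:340,280:460,::-1],(720,560)))
m=(g[...,0]>90)&(g[...,1]<60)&(g[...,2]<60)&(np.abs(P[...,0]-.56)<.1)&(np.abs(P[...,1])<.06)
print(m.sum(),P[m].mean(0) if m.any() else 0)
```

```text
[ 0.5733325  -0.01843736  0.09171427] [-2.48775670e+00 -1.91802777e+00  6.16257617e-04] [-0.92592884  0.75672077  0.28825906]
219 [ 0.5844571  -0.01970354  0.0413352 ]
```

Request:
{"api": "arm_command", "payload": {
  "targets": [
    [[0, 0, -0.05, 0, 0, 0], [0, 0, -0.05, 0, 0, 0], [0, 0, -0.05, 0, 0, 0], [-0.028, -0.039, -0.01, 0, 0, 0], [-0.028, -0.039, 0, 0, 0, 0], [-0.028, -0.038, 0, 0, 0, 0], [0, 0, 0, 0, 0, 0], [0, 0, 0, 0, 0, 0]]
  ],
  "jaw": 0.075
}}

```text
clock: 5.75
position: [0.4406, -0.0697, 0.2524]
ee_rot: [2.487, 1.919, 0.003]
force: [0.3, 0.9, -0.6]
width: 0.798
gripper_force: 0.0
```

Run:
```python
from h import *
from cell import arm
s=arm.observe();i=arm.get_image("wrist");print(s["position"],R.from_rotvec(s["ee_rot"]).as_matrix().round(4).tolist(),s["force"],s["width"])
cv2.imwrite("pics/w4.png",i["pixels"][:,:,::-1])
P=cloud(i,wristT(s,i));np.save("w4.npy",P)
t=cloud(arm.get_image("top"));
for nm,P in(("wrist",P),("top",t)):
    X,Y,Z=P[...,0],P[...,1],P[...,2]
    m=(Z>.055)&(Z<.065)&(np.hypot(X-.44,Y+.071)<.03)
    print(nm,m.sum(),rect(m,P) if m.any() else 0,np.median(Z[m]) if m.any() else 0,P[m].min(0),P[m].max(0))
    m=(Z>.028)&(Z<.042)&(np.hypot(X-.472,Y-.05)<.025);print("end",m.sum(),rect(m,P) if m.any() else 0)
```

```text
[ 0.44061126 -0.06974535  0.25236129] [[0.2539, 0.9672, 0.0018], [0.9672, -0.2539, 0.0009], [0.0013, 0.0015, -1.0]] [ 0.28596887  0.88931489 -0.63985673] 0.7978312416129661
wrist 985 ((0.4386240541934967, -0.07074648886919022), (0.044242240488529205, 0.0351029708981514), 75.86067199707031) 0.05971482473895823 [ 0.41889537 -0.09236666  0.05501517] [ 0.45905498 -0.04878595  0.06194237]
end 1012 ((0.46912428736686707, 0.04431596398353577), (0.029616793617606163, 0.038709308952093124), 6.99386739730835)Traceback (most recent call last):
  File "<stdin>", line 10, in <module>
    return umr_minimum(a, axis, None, out, keepdims, initial, where)
ValueError: zero-size array to reduction operation minimum which has no identity
```

View pics/w4.png

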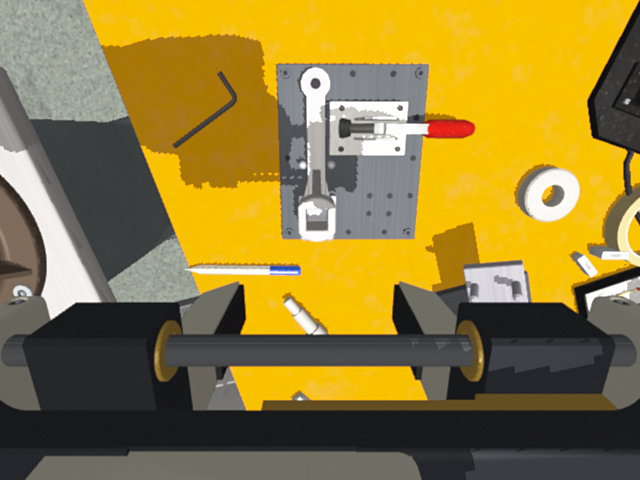

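Request:
{"api": "arm_command", "payload": {
  "targets": [
    [[-0.0015, -0.0013, 0.045, 0, 0, 0], [0, 0, 0.05, 0, 0, 0], [0, 0, 0.05, 0, 0, 0], [0, 0, 0.04, 0, 0, 0], [0, 0, 0.02, 0, 0, 0], [0, 0, 0, 0, 0, 0], [0, 0, 0, 0, 0, 0]]
  ]
}}

```text
clock: 6.72
position: [0.4392, -0.0713, 0.0471]
ee_rot: [2.487, 1.918, 0.001]
force: [-0.0, -1.3, -0.2]
width: 0.819
gripper_force: 0.0
```

Request:
{"api": "arm_command", "payload": {
  "targets": [
    [[0, 0, 0, 0, 0, 0], [0, 0, 0, 0, 0, 0], [0, 0, 0, 0, 0, 0], [0, 0, 0, 0, 0, 0], [0, 0, 0, 0, 0, 0]]
  ],
  "jaw": 0.0,
  "newtons": 40
}}

```text
clock: 7.35
position: [0.4385, -0.0712, 0.0469]
ee_rot: [2.488, 1.918, 0.001]
force: [-0.6, 0.4, 2.6]
width: 0.388
gripper_force: 39.9
```

Request:
{"api": "arm_command", "payload": {
  "targets": [
    [[0, 0, -0.02, 0, 0, 0], [0, 0, -0.045, 0, 0, 0], [0, 0, -0.05, 0, 0, 0], [0, 0, -0.055, 0, 0, 0], [0, 0, -0.02, 0, 0, 0], [0, 0, 0, 0, 0, 0]]
  ]
}}

```text
clock: 8.1
position: [0.439, -0.0711, 0.2376]
ee_rot: [2.487, 1.918, 0.004]
force: [-0.1, 0.5, -2.3]
width: 0.388
gripper_force: 40.0
```

Run:
```python
from h import *
from cell import arm
s=arm.observe();print(s["position"],s["ee_rot"],s["force"],s["width"])
w=arm.get_image("wrist")
V={"top":cloud(arm.get_image("top")),"scene":cloud(arm.get_image("scene")),"wrist":cloud(w,wristT(s,w))}
cv2.imwrite("pics/w5.png",w["pixels"][:,:,::-1])
a=np.radians(25)
Hx=np.array([np.cos(a),0,np.sin(a)]);Hz=np.array([-np.sin(a),0,np.cos(a)]);Hy=np.array([0,1.,0]);M=np.c_[Hx,Hy,Hz]
seat=np.array([.5905,-.254,.0884])
for n,P in V.items():
    H=(P-seat)@M;x,y,z=H[...,0],H[...,1],H[...,2]
    m=(np.abs(x)<.015)&(np.abs(y)<.015)&(z>.0415)&(z<.052)
    def st(nm,m):
        if m.sum()<5: print(n,nm,m.sum());return
        q=H[m]*1e3;print(n,nm,m.sum(),"mean",q.mean(0).round(1),"min",np.percentile(q,2,axis=0).round(1),"max",np.percentile(q,98,axis=0).round(1))
    st("tip",m)
    st("shank",(np.abs(x)<.016)&(np.abs(y)<.016)&(z>.006)&(z<.034))
    for sg in(1,-1): st("pin%d"%sg,(np.abs(x-sg*.018)<.012)&(np.abs(y-.08)<.012)&(z>.003)&(z<.025))
    m=(np.abs(z+.008)<.004)&(np.abs(x)<.08)&(y>-.08)&(y<.14);st("plate",m)
    if m.sum()>50:
        q=H[m];c=np.linalg.lstsq(np.c_[q[:,:2],np.ones(len(q))],q[:,2],rcond=None)[0];print("  plane",c.round(4))
        r=cv2.minAreaRect((q[q[:,1]<.02][:,:2]*1e3).astype(np.float32));print("  rect",r)
```

```text
[ 0.43896083 -0.0711335   0.23762335] [2.48673958 1.91836268 0.00417978] [-0.13033936  0.46263557 -2.25516691] 0.38812076077116353
top tip 75 mean [ 0.  -0.3 45. ] min [-7.9 -7.7 42.1] max [ 6.9  6.7 47.8]
top shank 48 mean [ 3.6  4.6 20.6] min [-9.  -9.2  7.9] max [ 9.2  9.6 33.7]
top pin1 0
top pin-1 1
top plate 1834 mean [ 0.  14.5 -8.3] min [-39.  -38.3 -11.2] max [38.4 69.6 -5.2]
  plane [ 0.0009  0.0076 -0.0084]
  rect ((0.14960479736328125, -10.007274627685547), (79.84803009033203, 60.669734954833984), 0.7218130230903625)
scene tip 43 mean [-0.7  3.4 44.4] min [-9.4 -4.5 41.7] max [ 5.9 10.2 46.6]
scene shank 188 mean [ 3.2  5.4 20. ] min [-11.1  -7.9   7.1] max [ 9.9 12.6 33.1]
scene pin1 39 mean [15.2 83.3 11. ] min [ 9.8 78.2  4.1] max [18.8 86.8 19.7]
scene pin-1 35 mean [-20.6  82.5  11.4] min [-24.7  78.3   3.3] max [-17.6  85.5  18.5]
scene plate 1025 mean [ 5.5 34.9 -8.2] min [-38.1 -34.5 -11.4] max [ 38.1 101.5  -5.1]
  plane [-0.0109  0.0037 -0.0083]
  rect ((-1.2963676452636719, -9.132492065429688), (84.26179504394531, 58.146202087402344), 0.08320599049329758)
wrist tip 27 mean [ 4.6  7.3 43.3] min [ 2.6  1.7 41.6] max [ 6.  10.  46.2]
wrist shank 32 mean [ 6.8 10.3 27.8] min [ 5.3  0.4 18.1] max [ 8.  12.6 33.3]
wrist pin1 162 mean [14.  84.  13.6] min [10.4 78.8  3.7] max [17.7 86.4 19.9]
wrist pin-1 73 mean [-21.3  84.3  10.2] min [-24.8  82.5   3.6] max [-18.2  85.5  17.5]
wrist plate 3839 mean [ 8.2 52.9 -7.6] min [-27.6 -33.8 -10.1] max [ 36.9 101.9  -5.7]
  plane [-0.0035  0.0055 -0.0078]
  rect ((23.990676879882812, -19.683238983154297), (36.74314880371094, 30.236873626708984), 89.135498046875)
```

View pics/w5.png

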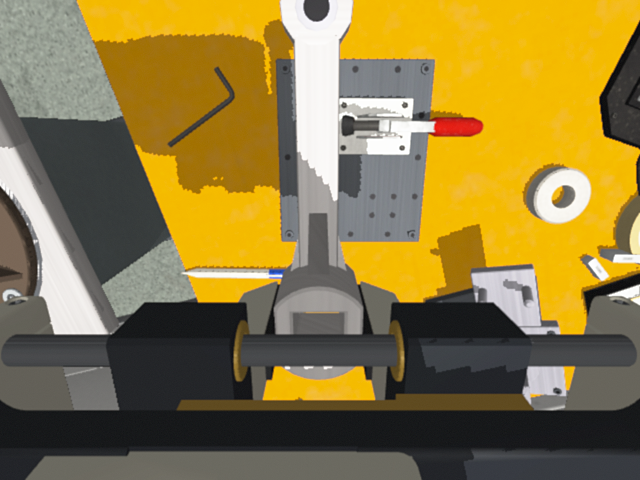

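Run:
```python
from h import *
from cell import arm
s=arm.observe()
plan(s,[((.46,-.27,.26),5)],Rtool(.8))
```

```text
[[-0.0373, 0.0145, -0.0049, -0.0005, 0.0001, -0.0542], [-0.0381, 0.0124, -0.0049, -0.0005, 0.0001, -0.0542], [-0.0387, 0.0103, -0.0049, -0.0005, 0.0001, -0.0542], [-0.0392, 0.0082, -0.0049, -0.0005, 0.0001, -0.0542], [-0.0396, 0.0061, -0.0049, -0.0005, 0.0001, -0.0542]]
```

Request:
{"api": "arm_command", "payload": {
  "targets": [
    [[-0.0373, 0.0145, -0.005, 0, 0, -0.054], [-0.038, 0.0124, -0.005, 0, 0, -0.054], [-0.0387, 0.0103, -0.005, 0, 0, -0.054], [-0.039, 0.008, -0.005, 0, 0, -0.054], [-0.0396, 0.006, -0.005, 0, 0, -0.054], [0, 0, 0, 0, 0, 0], [0, 0, 0, 0, 0, 0]]
  ]
}}

```text
clock: 9.12
position: [0.4598, -0.2694, 0.2602]
ee_rot: [-2.206, -2.233, 0.002]
force: [0.6, 1.2, -2.7]
width: 0.39
gripper_force: 40.0
```

Run:
```python
from h import *
from cell import arm
s=arm.observe();i=arm.get_image("wrist");print(s["position"],R.from_rotvec(s["ee_rot"]).as_matrix().round(4).tolist(),i["fx"])
cv2.imwrite("pics/w6.png",i["pixels"][:,:,::-1]);np.savez("w6.npz",T=wristT(s,i),**i)
```

```text
[ 0.45982837 -0.26935169  0.26016396] [[-0.0119, 0.9999, -0.0028], [0.9999, 0.0119, 0.001], [0.0011, -0.0027, -1.0]] 351.5277724618035
```

View pics/w6.png

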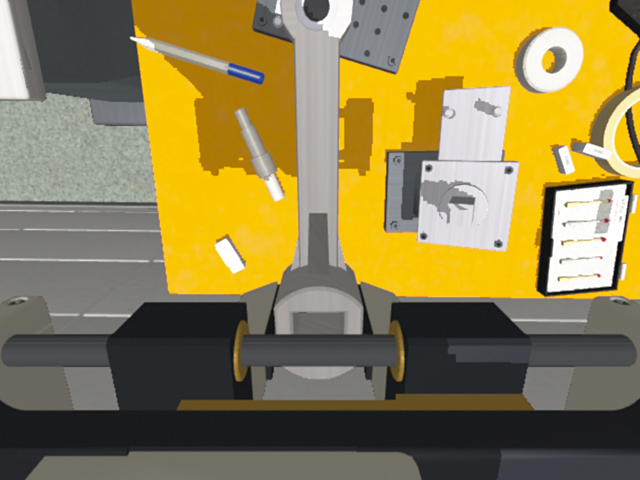

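Run:
```python
from h import *
i=dict(np.load("w6.npz"));T=i["T"];P=cloud(i,T);C=cloud(i,np.asarray(i["T_tool_cam"]))
a=np.radians(25);M0=np.c_[[np.cos(a),0,np.sin(a)],[0,1.,0],[-np.sin(a),0,np.cos(a)]]
for yaw in(0,0.8):
    M=R.from_euler("z",yaw,degrees=True).as_matrix()@M0
    seat=np.array([.5905,-.254,.0884]);H=(P-seat)@M*1e3;x,y,z=H[...,0],H[...,1],H[...,2]
    def st(nm,m):
        q=H[m];print(yaw,nm,m.sum(),"mean",q.mean(0).round(1),"min",np.percentile(q,2,axis=0).round(1),"max",np.percentile(q,98,axis=0).round(1)) if m.sum()>3 else print(nm,m.sum())
    st("tip",(abs(x)<16)&(abs(y)<16)&(z>43)&(z<52))
    for z0 in (8,16,24,30,36): st("sh%d"%z0,(abs(x)<17)&(abs(y)<17)&(z>z0)&(z<=z0+6))
    st("collar",(np.hypot(x,y)<24)&(np.hypot(x,y)>12)&(abs(z)<3))
    for sg in(1,-1): st("pin%d"%sg,(abs(x-sg*18)<12)&(abs(y-80)<12)&(z>0)&(z<25))
    m=(abs(z+8)<3.5)&(abs(x)<60)&(y>-60)&(y<140);q=H[m]
    c=np.linalg.lstsq(np.c_[q[:,:2],np.ones(len(q))],q[:,2],rcond=None)[0];print("plane",c.round(4))
    r=cv2.minAreaRect(q[q[:,1]<26][:,:2].astype(np.float32));print("main",r)
    r=cv2.minAreaRect(q[q[:,1]>50][:,:2].astype(np.float32));print("ext",r)
m=(P[...,2]>.008)&(P[...,2]<.016)&(P[...,0]>.5)&(P[...,0]<.68)&(P[...,1]<-.19)&(P[...,1]>-.31);print("base",rect(m,P))
# lever in tool frame (mm)
t=C*1e3;X,Y,Z=t[...,0],t[...,1],t[...,2]
m=(abs(Z-13)<5)&(abs(Y)<25)&(X>100)&(X<145);print("end",m.sum(),t[m].mean(0),t[m].min(0),t[m].max(0))
for x0 in(55,70,85,100):
    m=(abs(Z-13)<5)&(abs(Y)<25)&(abs(X-x0)<6);print(x0,t[m].mean(0).round(1),t[m].min(0).round(1),t[m].max(0).round(1))
m=(abs(Z+13)<4)&(np.hypot(X,Y)<30);print("hubtop",m.sum(),t[m].min(0),t[m].max(0))
```

```text
0 tip 355 mean [-1.4  2.  45.8] min [-8.5 -5.1 43.3] max [ 5.5  8.6 47.6]
0 sh8 31 mean [-0.5 10.3 11.4] min [-10.6  -1.7   8.2] max [ 8.3 11.6 13.8]
0 sh16 33 mean [-0.8 10.3 18.5] min [-10.2  -1.6  16.1] max [ 8.2 11.6 21.8]
0 sh24 35 mean [-1.1 10.4 26.9] min [-10.    1.6  24.5] max [ 8.2 11.5 29.7]
0 sh30 48 mean [-0.8  8.7 33.5] min [-11.3  -5.8  30.1] max [ 8.2 11.3 35.9]
0 sh36 200 mean [-0.6  4.5 39.1] min [-10.9  -7.7  36.2] max [ 7.9 11.1 41.8]
0 collar 849 mean [-0.5  7.4  0.2] min [-20.3 -13.8  -1.7] max [17.4 21.2  2. ]
0 pin1 102 mean [14.3 81.7 17.7] min [10.8 78.3  3.8] max [17.9 85.3 20.4]
0 pin-1 100 mean [-20.9  80.8  16.4] min [-25.   77.5   1.4] max [-17.8  84.3  20.1]
plane [ 2.0000e-04  8.5000e-03 -7.8499e+00]
main ((-1.3108291625976562, -5.756988525390625), (80.1663818359375, 65.14083862304688), 1.397342562675476)
ext ((-3.6121349334716797, 75.60031127929688), (52.15167999267578, 52.4229621887207), 1.5343014001846313)
0.8 tip 355 mean [-1.3  2.3 45.8] min [-8.4 -4.8 43.3] max [ 5.5  8.8 47.6]
0.8 sh8 31 mean [-0.4 10.3 11.3] min [-10.5  -1.8   8.2] max [ 8.2 1
[... 681 characters left out ...]
 64.69487762451172), 0.6721648573875427)
ext ((-2.6602420806884766, 75.91175079345703), (52.15183639526367, 51.777225494384766), 0.80910325050354)
base ((0.5965979099273682, -0.25187918543815613), (0.124546118080616, 0.09001010656356812), 1.729068636894226)
end 4505 [115.53695447  -0.41336311  13.00801174] [100.007945   -14.14901921  10.20176301] [127.84299821  13.08683658  17.80290974]
55 [55.1  0.  13.1] [49. -9. 11.] [61.   9.1 15.3]
70 [70.1 -0.1 13.1] [64.  -9.1 10.9] [76.   8.8 15.5]
85 [85.1 -0.3 13.1] [79.2 -9.3 10.4] [90.9  8.5 15.9]
100 [100.   -0.2  13. ] [94.  -9.4 10.5] [106.    8.7  15.5]
hubtop 3987 [-21.83989583 -28.05406325 -16.99181857] [22.7230785  28.08940107 -9.00597225]
```

```bash
cat >> h.py <<'E'
SEAT=np.array([.5893,-.2521,.0879]);a_=np.radians(25)
MH=R.from_euler("z",1.5,degrees=True).as_matrix()@np.c_[[np.cos(a_),0,np.sin(a_)],[0,1.,0],[-np.sin(a_),0,np.cos(a_)]]
RT=R.from_matrix(np.c_[MH[:,1],MH[:,0],-MH[:,2]])
def tcp(h): return SEAT+MH@[0,-.0004,.027+h]
def err(s):
    d=RT.inv().apply(np.array(s["position"])-tcp(0))*1e3
    r=(RT.inv()*R.from_rotvec(s["ee_rot"])).as_rotvec()
    print("offset in tool axes mm (x,y,z)",d.round(2),"rot err deg",np.degrees(r).round(2),"F tool",RT.inv().apply(s["force"]).round(1),"clock",s["clock"],s["width"])
E
python3 - <<'E'
from h import *
from cell import arm
s=arm.observe();plan(s,[(tcp(.13),5),(tcp(.06),0+1)][:1],RT)
E
```

```text
[[0.0027, 0.0126, 0.006, -0.0877, 0.0003, -0.0026], [0.0027, 0.0121, 0.0071, -0.0877, 0.0003, -0.0026], [0.0027, 0.0114, 0.0081, -0.0877, 0.0003, -0.0026], [0.0026, 0.0107, 0.0091, -0.0877, 0.0003, -0.0026], [0.0026, 0.0098, 0.01, -0.0877, 0.0003, -0.0026]]
```

Request:
{"api": "arm_command", "payload": {
  "targets": [
    [[0.0027, 0.0126, 0.006, -0.0877, 0.0003, -0.0026], [0.0027, 0.0121, 0.007, -0.0877, 0.0003, -0.0026], [0.0027, 0.0114, 0.008, -0.0877, 0.0003, -0.0026], [0.0026, 0.0107, 0.009, -0.0877, 0.0003, -0.0026], [0.0026, 0.0098, 0.01, -0.0877, 0.0003, -0.0026], [0, 0, 0.03, 0, 0, 0], [0, 0, 0.03, 0, 0, 0], [0, 0, 0.01, 0, 0, 0], [0, 0, 0, 0, 0, 0], [0, 0, 0, 0, 0, 0]]
  ]
}}

```text
clock: 10.42
position: [0.5532, -0.2549, 0.1696]
ee_rot: [1.954, 2.005, 0.446]
force: [0.5, -0.5, -2.0]
width: 0.392
gripper_force: 40.0
```

Run:
```python
from h import *
from cell import arm
s=arm.observe();err(s)
i=arm.get_image("wrist");g=i["pixels"][:,:,::-1]
j=arm.get_image("scene")["pixels"][200:320,190:350,::-1]
k=arm.get_image("top")["pixels"][150:270,290:450,::-1]
cv2.imwrite("pics/c7.png",np.hstack([cv2.resize(g[150:450,170:470],(400,400)),np.vstack([cv2.resize(j,(400,300))[:200+100]])[:400] if 0 else cv2.resize(j,(400,400))]))
P=cloud(i,np.asarray(i["T_tool_cam"]))*1e3  # tool frame
X,Y,Z=P[...,0],P[...,1],P[...,2]
for sg in(1,-1):
    m=(abs(Y-sg*18)<12)&(abs(X-80)<14)&(Z>27+35)&(Z<27+57)
    print("pin",m.sum(),P[m].mean(0).round(1),P[m].min(0).round(1),P[m].max(0).round(1)) if m.any() else print("no pin")
m=(abs(Y)<60)&(X>20)&(X<130)&(abs(Z-95)<5);print("plate",m.sum());q=P[m]
if len(q)>50: print(np.linalg.lstsq(np.c_[q[:,:2],np.ones(len(q))],q[:,2],rcond=None)[0],q.min(0),q.max(0))
```

```text
offset in tool axes mm (x,y,z) [ -1.49   1.77 -62.27] rot err deg [-0.18 -0.1  -0.02] F tool [-0.5 -0.4  2. ] clock 10.425 0.39218658440379484
pin 160 [81.9 15.4 71.9] [78.4 12.1 69.5] [85.5 19.2 83.9]
pin 172 [ 81.7 -20.   72.3] [ 77.9 -24.   69.5] [ 85.5 -16.5  83.1]
plate 5583
[4.54558484e-03 2.94897353e-03 9.68802067e+01] [ 20.01802487 -42.42561133  90.59203729] [101.57196769  37.59673203  99.90662735]
```

View pics/c7.png

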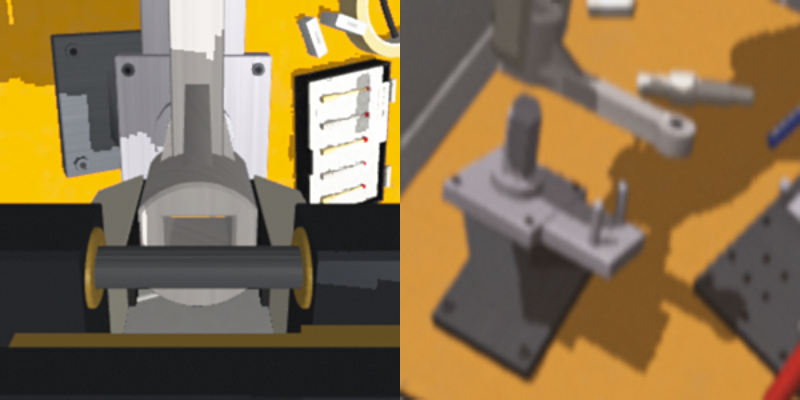

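Request:
{"api": "arm_command", "payload": {
  "targets": [
    [[0.0015, -0.002, 0.006, 0, 0, 0], [0, 0, 0.008, 0, 0, 0], [0, 0, 0, 0, 0, 0], [0, 0, 0, 0, 0, 0]]
  ],
  "newtons": 25
}}

```text
clock: 11.08
position: [0.5572, -0.2533, 0.1549]
ee_rot: [1.955, 2.006, 0.445]
force: [-0.3, -0.3, -2.0]
width: 0.389
gripper_force: 25.0
```

Run:
```python
from h import *
from cell import arm
s=arm.observe();err(s)
i=arm.get_image("wrist")
P=cloud(i,np.asarray(i["T_tool_cam"]))*1e3
X,Y,Z=P[...,0],P[...,1],P[...,2]
for sg in(1,-1):
    m=(abs(Y-sg*18)<12)&(abs(X-80)<14)&(Z>27+25)&(Z<27+45)
    print("pin",m.sum(),P[m].mean(0).round(1),P[m].min(0).round(1),P[m].max(0).round(1)) if m.any() else print("no pin")
m=(abs(Z-13)<4)&(abs(Y)<15)&(X>55)&(X<95);print("arm y",P[m].mean(0).round(1),P[m].min(0).round(1),P[m].max(0).round(1))
```

```text
offset in tool axes mm (x,y,z) [ 1.000e-02 -8.000e-01 -4.731e+01] rot err deg [-0.11 -0.08 -0.  ] F tool [-0.2 -1.1  1.7] clock 11.075 0.3894721679538914
pin 198 [80.3 17.7 57.6] [76.5 14.2 54.7] [84.2 22.1 71.9]
pin 198 [ 80.2 -17.4  57.5] [ 76.5 -21.8  54.2] [ 83.7 -13.8  69.7]
arm y [75.8 -0.3 13.2] [55.  -9.4 10.3] [95.   8.8 15.6]
```

Request:
{"api": "arm_command", "payload": {
  "targets": [
    [[0, 0.0004, 0.004, 0, 0, 0], [0, 0, 0.003, 0, 0, 0], [0, 0, 0.003, 0, 0, 0], [0, 0, 0.003, 0, 0, 0], [0, 0, 0, 0, 0, 0]]
  ]
}}

```text
clock: 11.75
position: [0.5631, -0.253, 0.1432]
ee_rot: [1.955, 2.006, 0.446]
force: [-0.1, -0.2, -1.8]
width: 0.391
gripper_force: 25.0
```

```bash
python3 -c "
from h import *
from cell import arm
err(arm.observe())"
```

```text
offset in tool axes mm (x,y,z) [  0.18  -0.41 -34.19] rot err deg [-0.1  -0.07 -0.01] F tool [-0.2 -0.9  1.5] clock 11.75 0.39094778381876677
```

No contact force so far, and the bore is past the taper. I'll keep descending slowly.

Request:
{"api": "arm_command", "payload": {
  "targets": [
    [[0, 0, 0.003, 0, 0, 0], [0, 0, 0.003, 0, 0, 0], [0, 0, 0.003, 0, 0, 0], [0, 0, 0.003, 0, 0, 0], [0, 0, 0, 0, 0, 0]]
  ]
}}

```text
clock: 12.38
position: [0.5682, -0.2529, 0.1323]
ee_rot: [1.955, 2.006, 0.446]
force: [-0.3, -0.1, -1.9]
width: 0.393
gripper_force: 25.0
```

```bash
python3 -c "
from h import *
from cell import arm
err(arm.observe())"
```

```text
offset in tool axes mm (x,y,z) [  0.17  -0.35 -22.19] rot err deg [-0.11 -0.07 -0.01] F tool [-0.1 -1.1  1.6] clock 12.375 0.39292272775347287
```

Request:
{"api": "arm_command", "payload": {
  "targets": [
    [[0, 0, 0.003, 0, 0, 0], [0, 0, 0.003, 0, 0, 0], [0, 0, 0.003, 0, 0, 0], [0, 0, 0.003, 0, 0, 0], [0, 0, 0.003, 0, 0, 0], [0, 0, 0.003, 0, 0, 0], [0, 0, 0, 0, 0, 0]]
  ]
}}

```text
clock: 13.25
position: [0.5758, -0.2527, 0.116]
ee_rot: [1.955, 2.006, 0.446]
force: [-0.5, 0.8, -1.4]
width: 0.392
gripper_force: 25.0
```

```bash
python3 -c "
from h import *
from cell import arm
err(arm.observe())"
```

```text
offset in tool axes mm (x,y,z) [ 0.14 -0.33 -4.19] rot err deg [-0.1  -0.07 -0.01] F tool [ 0.8 -1.   1.1] clock 13.25 0.391574198164183
```

Request:
{"api": "arm_command", "payload": {
  "targets": [
    [[0, 0, 0.001, 0, 0, 0], [0, 0, 0.001, 0, 0, 0], [0, 0, 0.001, 0, 0, 0], [0, 0, 0.0005, 0, 0, 0], [0, 0, 0, 0, 0, 0]]
  ]
}}

```text
clock: 13.88
position: [0.5774, -0.2528, 0.1131]
ee_rot: [1.954, 2.006, 0.446]
force: [0.5, -0.5, -2.6]
width: 0.389
gripper_force: 25.0
```

```bash
python3 -c "
from h import *
from cell import arm
err(arm.observe())"
```

```text
offset in tool axes mm (x,y,z) [ 0.03 -0.17 -0.93] rot err deg [-0.12 -0.08 -0.01] F tool [-0.5 -0.6  2.6] clock 13.875 0.3894093638948285
```

Request:
{"api": "arm_command", "payload": {
  "targets": [
    [[0, 0, 0.0005, 0, 0, 0], [0, 0, 0.0005, 0, 0, 0], [0, 0, 0, 0, 0, 0]]
  ]
}}

```text
clock: 14.25
position: [0.5777, -0.2528, 0.1126]
ee_rot: [1.954, 2.006, 0.446]
force: [-4.6, 0.7, 4.7]
width: 0.388
gripper_force: 25.0
```

```bash
python3 -c "
from h import *
from cell import arm
err(arm.observe())"
```

```text
offset in tool axes mm (x,y,z) [ 0.   -0.14 -0.3 ] rot err deg [-0.15 -0.07 -0.  ] F tool [ 0.8 -2.2 -6.2] clock 14.25 0.3878841276840185
```

Request:
{"api": "arm_command", "payload": {
  "targets": [
    [[0, 0, 0, 0, 0, 0], [0, 0, 0, 0, 0, 0], [0, 0, 0, 0, 0, 0], [0, 0, 0, 0, 0, 0]]
  ],
  "jaw": 0.07
}}

```text
clock: 14.75
position: [0.5779, -0.2527, 0.1122]
ee_rot: [1.954, 2.006, 0.446]
force: [0.4, 0.3, 0.0]
width: 0.745
gripper_force: 0.0
```

Request:
{"api": "arm_command", "payload": {
  "targets": [
    [[0, 0, -0.015, 0, 0, 0], [0, 0, -0.03, 0, 0, 0], [0, 0, -0.04, 0, 0, 0], [0, 0, -0.05, 0, 0, 0], [0, 0, -0.03, 0, 0, 0], [0, 0, 0, 0, 0, 0]]
  ]
}}

```text
clock: 15.5
position: [0.5081, -0.2551, 0.2641]
ee_rot: [1.952, 2.003, 0.448]
force: [0.2, -0.1, 0.0]
width: 0.765
gripper_force: 0.0
```

Run:
```python
from h import *
from cell import arm
s=arm.observe();err(s);i=arm.get_image("wrist");sc=arm.get_image("scene")
g=cv2.resize(i["pixels"][60:360,170:470,::-1],(400,400));j=cv2.resize(sc["pixels"][200:320,190:350,::-1],(400,400))
cv2.imwrite("pics/c8.png",np.hstack([g,j]))
H=(cloud(i,wristT(s,i))-SEAT)@MH*1e3;x,y,z=H[...,0],H[...,1],H[...,2]
m=(abs(z-40)<5)&(np.hypot(x,y)<24)&(np.hypot(x,y)>14);print("hubtop z",np.median(z[m]))
m=(abs(z-14)<6)&(abs(x)<16)&(y>55)&(y<138);q=H[m];print("arm",q.mean(0),q.min(0),q.max(0),np.linalg.lstsq(np.c_[q[:,:2],np.ones(len(q))],q[:,2],rcond=None)[0])
P=cloud(sc);r=sc["pixels"].astype(int);m=(r[...,0]>90)&(r[...,1]<60)&(r[...,2]<60)&(abs(P[...,0]-.56)<.1)&(abs(P[...,1])<.06);print("grip",P[m].mean(0))
```

```text
offset in tool axes mm (x,y,z) [  -0.43    0.79 -167.03] rot err deg [-0.37 -0.14 -0.01] F tool [-0.1  0.2  0.1] clock 15.5 0.7645771306165239
hubtop z 40.527430581381076
arm [-5.05144048 98.38906934 12.21263986] [-15.74614481  55.22240851   9.07796858] [ 15.72179227 137.4268117   18.31332021] [ 0.02850325 -0.02314915 14.63424598]
grip [ 0.58348377 -0.01981326  0.04100114]
```

View pics/c8.png

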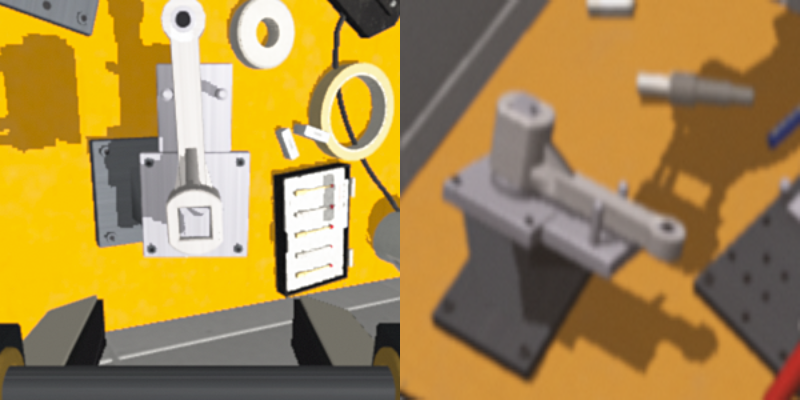

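The picture shows the hub flush on the collar at about (195,210) and the arm lying between the two pins. The clamp is open and the robot is clear, so I'm handing in.

```bash
python3 -c "
from cell import arm
print(arm.sign_off())"
```

```text
the job is handed in; nothing more can be done
None
```

The clamp is open and the lever sits home on the go gauge with its arm between the clocking pins; seating contact read about 6 N and the job was handed in at about 15.5 s, with no verdict returned.

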